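# Count spacer rings through the gate

### The job

On the raised blue counting tray, push the three round spacer rings one at a time through the narrow gate in the tray's wall, so that each has dropped into the slot behind the gate before the next goes through. Slide them along the tray floor with the fingertips and never lift them. Leave the two hexagon nuts on the tray floor, the bolt standing in its corner, and the other things on the bench where they are.

Things in the scene. Friction and masses are not known exactly. Their poses are not given: they have to be found in the camera images.
- tray: fixed blue tray, place and yaw (within 0.35 rad) vary. Origin on the work surface; x points to the gate, y left, z up. Flat floor 80 mm above the work surface, x -110 to +108, y -155 to +155 mm. Walls rise 20 mm above it: inner faces at x -110 and y +-155 mm, 6 mm thick; the gate wall spans x +100 to +108 mm
- gate (a point): middle of the gate at floor height: (104, 0, 80) mm in the tray's frame; axes as the tray's. The gate is a 50 mm wide gap in the gate wall, y -25 to +25 mm. Two guide wings, as high as the walls, flare from its edges at 45 degrees into the tray, from about (100, +-25) to (77, +-50) mm in the tray's frame
- slot (a point): centre of the slot's bottom: (140, 0, 4) mm in the tray's frame. The slot is an open-topped pocket right behind the gate: x +108 to +172, y -50 to +50 mm, bottom 76 mm below the tray floor, outer walls 6 mm thick, 100 mm above the work surface. A ring tips in by itself once its centre is past x +108 mm
- ring1: loose aluminium spacer ring lying flat on the tray floor: round, outer diameter 36 mm, bore 16 mm, 12 mm thick, 20 to 45 g; the three rings are alike; origin at the centre of its underside, own z along its axis
- ring2: loose aluminium spacer ring lying flat on the tray floor: round, outer diameter 36 mm, bore 16 mm, 12 mm thick, 20 to 45 g; the three rings are alike; origin at the centre of its underside, own z along its axis
- ring3: loose aluminium spacer ring lying flat on the tray floor: round, outer diameter 36 mm, bore 16 mm, 12 mm thick, 20 to 45 g; the three rings are alike; origin at the centre of its underside, own z along its axis
- nut1: loose steel hexagon nut lying flat on the tray floor, 36 mm across flats, 42 mm across corners, 18 mm high, 0.1 kg; origin at the centre of its underside; it is to stay on the tray floor (small nudges do no harm); it lies among the rings
- nut2: loose steel hexagon nut lying flat on the tray floor, 36 mm across flats, 42 mm across corners, 18 mm high, 0.1 kg; origin at the centre of its underside; it is to stay on the tray floor (small nudges do no harm); it lies in a tray corner away from the gate
- bolt: loose steel hexagon bolt standing upright on its head in a tray corner away from the gate: head 36 mm across flats and 15 mm high, shank 24 mm diameter, 55 mm tall in all, 0.2 kg; origin at the centre of the underside of its head, z up; it is to stay standing there
- tape_roll: loose cardboard-coloured roll of tape, flat on the bench right of the tray, 100 mm diameter, 48 mm high; origin at the centre of its underside; leave alone
- glue: loose white bottle standing left of the tray, 56 mm diameter, 140 mm tall; origin at the centre of its underside; leave alone
- carton: loose small cardboard box right of the tray, 120 x 90 x 60 mm; origin at the centre of its underside; leave alone
- driver: loose screwdriver lying on the bench left of the tray, about 0.2 m long; origin at its middle; leave alone
Not all that is in view belongs to the job. Leave any red look-alike of the ring2 alone.

How it is judged (in metres and radians):
On the way, in this order (a step that is already met when the one before it is completed fails the run):
1. one ring, and only one, has dropped through the gate into the slot (((height (world z) of ring1 below 0.07 m and x of ring1 in the frame of tray between 0.104 and 0.176 m and y of ring1 in the frame of tray between -0.054 and 0.054 m) or (height (world z) of ring2 below 0.07 m and x of ring2 in the frame of tray between 0.104 and 0.176 m and y of ring2 in the frame of tray between -0.054 and 0.054 m) or (height (world z) of ring3 below 0.07 m and x of ring3 in the frame of tray between 0.104 and 0.176 m and y of ring3 in the frame of tray between -0.054 and 0.054 m))), for 0.2 s.
2. a second ring has followed it into the slot ((((height (world z) of ring1 below 0.07 m and x of ring1 in the frame of tray between 0.104 and 0.176 m and y of ring1 in the frame of tray between -0.054 and 0.054 m) and (height (world z) of ring2 below 0.07 m and x of ring2 in the frame of tray between 0.104 and 0.176 m and y of ring2 in the frame of tray between -0.054 and 0.054 m)) or ((height (world z) of ring1 below 0.07 m and x of ring1 in the frame of tray between 0.104 and 0.176 m and y of ring1 in the frame of tray between -0.054 and 0.054 m) and (height (world z) of ring3 below 0.07 m and x of ring3 in the frame of tray between 0.104 and 0.176 m and y of ring3 in the frame of tray between -0.054 and 0.054 m)) or ((height (world z) of ring2 below 0.07 m and x of ring2 in the frame of tray between 0.104 and 0.176 m and y of ring2 in the frame of tray between -0.054 and 0.054 m) and (height (world z) of ring3 below 0.07 m and x of ring3 in the frame of tray between 0.104 and 0.176 m and y of ring3 in the frame of tray between -0.054 and 0.054 m)))), for 0.2 s.
3. the third ring has followed into the slot (height (world z) of each of ring1, ring2, ring3 below 0.07 m and x of ring1 in the frame of tray between 0.104 and 0.176 m and y of ring1 in the frame of tray between -0.054 and 0.054 m and x of ring2 in the frame of tray between 0.104 and 0.176 m and y of ring2 in the frame of tray between -0.054 and 0.054 m and x of ring3 in the frame of tray between 0.104 and 0.176 m and y of ring3 in the frame of tray between -0.054 and 0.054 m), for 0.2 s.
At the end, for the whole second after the job is handed in: All three rings lie at rest (slower than 20 mm/s) in the slot, undersides at least 10 mm below the tray floor; both nuts and the bolt are still on the tray floor, and the bolt stands upright (within 0.3 rad) (all of step 3 and linear speed of each of ring1, ring2, ring3 below 0.02 m/s and height (world z) of each of nut1, nut2, bolt above 0.072 m and x of nut1 in the frame of tray between -0.116 and 0.104 m and y of nut1 in the frame of tray between -0.16 and 0.16 m and x of nut2 in the frame of tray between -0.116 and 0.104 m and y of nut2 in the frame of tray between -0.16 and 0.16 m and x of bolt in the frame of tray between -0.116 and 0.104 m and y of bolt in the frame of tray between -0.16 and 0.16 m and angle between bolt's own z axis and vertical below 0.3 rad); the robot touches nothing.
It fails at once if a ring is lifted (its underside more than 10 mm above the tray floor) (height (world z) of any of ring1, ring2, ring3 above 0.09 m).
It fails at once if a ring leaves the tray other than into the slot ((height (world z) of ring1 below 0.065 m and not (height (world z) of ring1 below 0.07 m and x of ring1 in the frame of tray between 0.104 and 0.176 m and y of ring1 in the frame of tray between -0.054 and 0.054 m)) or (height (world z) of ring2 below 0.065 m and not (height (world z) of ring2 below 0.07 m and x of ring2 in the frame of tray between 0.104 and 0.176 m and y of ring2 in the frame of tray between -0.054 and 0.054 m)) or (height (world z) of ring3 below 0.065 m and not (height (world z) of ring3 below 0.07 m and x of ring3 in the frame of tray between 0.104 and 0.176 m and y of ring3 in the frame of tray between -0.054 and 0.054 m))).
It fails at once if a nut is lifted (more than 10 mm) or leaves the tray floor (height (world z) of any of nut1, nut2 above 0.09 m or not (height (world z) of nut1 above 0.072 m and x of nut1 in the frame of tray between -0.116 and 0.104 m and y of nut1 in the frame of tray between -0.16 and 0.16 m) or not (height (world z) of nut2 above 0.072 m and x of nut2 in the frame of tray between -0.116 and 0.104 m and y of nut2 in the frame of tray between -0.16 and 0.16 m)).
It fails at once if the bolt is shifted more than 30 mm or tipped (distance of bolt from where it was at the start of the episode above 0.03 m or angle between bolt's own z axis and vertical above 0.5 rad).
It fails at once if another thing on the bench is shifted more than 30 mm (distance of any of tape_roll, glue, carton, driver from where it was at the start of the episode above 0.03 m).
It also fails if it takes over 67 s, if anything falls off the work surface, if the arm or the gripper's body presses on something with over 40 N, if the wrist force passes 120 N, or if a joint passes its speed limit or range.

### The arm

A 6-joint arm with a two-finger parallel gripper is mounted at the origin on the work surface. World frame = base frame: x ahead of the robot, y to its left, z up, the work surface at z = 0. Lengths are in mm, angles in rad, forces in N, time in s.
With the tool pointing down it reaches from about 350 to 775 mm from the base axis. Payload 7.3 kg.
Tool frame: the origin (TCP) lies on the centre line of the jaws, within the pads' length; the fingertips stand 22 mm ahead of it and the grasp point (between the pads) lies 3 mm ahead of it; z points along the fingers, y is the direction in which the jaws open and shut (so a half turn about z gives the same grasp; the last joint's range is limited). The gripper opens to 92 mm and grips with 3 to 60 N. Pads are 19 mm wide; open, the fingers measure 130 mm over their backs; the gripper's body (75 mm by 190 mm) begins 47 mm behind the grasp point.
Start: joints at [-0.146, 0.342, 1.524, -0, 1.275, -0.146], TCP at [525.019, 0.019, 222.041] pointing down, gripper open.
Joint ranges: [-2.53, 2.53], [-0.77, 2.02], [0.04, 2.7], [-1, 4.14], [0.28, 2.66], [-3.11, 3.11]. Speed limits (rad/s): [2.57, 2.57, 3.14, 3.14, 3.14, 3.14].

### API

Orientations are given as [roll, pitch, yaw] about the fixed x, y, z axes, in that order (R = Rz(yaw) Ry(pitch) Rx(roll)).
In Python, from plant import bot gives the robot as it stands.
- The arm moves only by the tool play_rows, never from a script. Its argument "moves" is one flat list of numbers, 5 for each row, row after row: the closure in counts, from 0 (fully open) to 255 (shut), then the shift along the tool's x, y, z in mm, then the turn about the tool's z in degrees. A call has 1 to 8 rows; each row is the pose to reach, as a shift and turn from the pose commanded when the call began, along the tool's axes at that moment; what a row does not reach only later rows make up. A row lasts 1/12 s, in which the tool goes at most 41.7 mm and 7.16 degrees, less where a joint would pass 70% of its speed; a pose out of reach is approached as far as the arm can. A call with a gripper value outside its range is refused whole. The fingers move at their own pace and stop on an object; the grip force is fixed at half the most. Time passes only in rows, so rows that repeat a pose let the fingers close. It gives the time, the measured TCP pose, the force and the opening at its end, in the units of the state.
- bot.get_obs(): the state, without advancing time (a new reading comes with each control period).
- bot.capture(name): name is "scene" or "side" or "wrist"; returns a dict with "color" (420x560x3 uint8, red, green, blue), "fx", "fy", "cx", "cy" (pixels), "world_to_cam" (4x4, takes a point from world to camera coordinates); the wrist camera has in their place "T_tool_cam" (4x4, takes a point from camera to tool coordinates, whose origin is the TCP and whose axes are the flange's). Camera axes: x right, y down, z forward; pixel columns grow to the right and rows downward; lengths in mm; the calibration is good to about 2 mm. A picture is of the moment at which its call begins: read the wrist's pose just before it. There is no depth.
- bot.close_job(): hands the job in, once; it reports no verdict.
The state is a dict: "time": time; "joint_positions": joint angles; "dq": joint speeds; "tau": joint torques, N m; "tool_pos": TCP position; "tcp_rot": TCP orientation; "contact_force": force on the tool from outside, world axes, zero at the start; "moment": the same for the moment, N m; "grip_width": finger opening in mm.
Only numpy, scipy, OpenCV 4.12 (cv2) and the standard library are available. Lean on these libraries where they do the work, as an engineer would, in place of code of your own. Each camera call takes 0.05 s, during which the arm holds its last target.

## Working session

There is one attempt and no reset: what is moved stays moved. The work goes in short steps, Python scripts to look and compute and a tool call to move; the robot and the scene stay as the last step left them, time stands still between calls to the robot, and variables do not carry over. Pictures are saved under pics/ and viewed, and the job is handed in when it is done.

Besides the shell and the picture viewer there is one more tool, called after "Emit:" by a JSON object that holds its "op" and its "data", one argument or row to a line. play_rows: Moves the arm, as the interface text tells. Its arguments: {"type":"object","properties":{"moves":{"type":"array","items":{"type":"number"}}},"required":["moves"]}

```bash
mkdir -p pics; ls
python3 - <<'E'
from plant import bot
import cv2,numpy as np
o=bot.get_obs();print(o)
for n in("scene","side","wrist"):
    c=bot.capture(n);cv2.imwrite(f"pics/{n}0.png",c["color"][:,:,::-1])
    print(n,{k:(np.round(v,3).tolist() if not np.isscalar(v) else v) for k,v in c.items() if k!="color"})
E
```

```text
pics
{'time': 0.0, 'joint_positions': array([-1.46015760e-01,  3.42720605e-01,  1.52501267e+00,  2.47720848e-05,
        1.27537361e+00, -1.46008584e-01]), 'dq': array([-1.49472351e-04,  6.33163218e-05, -2.74331792e-04, -2.24915577e-03,
        1.41725103e-03, -1.73803562e-03]), 'tau': array([ 7.61924657e-04, -4.31245601e+01, -2.44219762e+01,  7.17750052e-02,
        5.59406646e-02, -1.04314388e-04]), 'tool_pos': array([5.24596416e+02, 8.10686058e-02, 2.21347574e+02]), 'tcp_rot': array([-3.14009798e+00, -2.43741960e-04,  1.57078174e+00]), 'contact_force': array([-0.7146914 ,  0.25293402,  0.0580265 ]), 'moment': array([-0.03639355, -0.07023468,  0.0041609 ]), 'grip_width': 91.77095781005653}
scene {'fx': 480.68176253927993, 'fy': 480.68176253927993, 'cx': 285.3381896593617, 'cy': 206.92914916590874, 'world_to_cam': [[-0.624, 0.781, -0.01, 367.659], [0.468, 0.364, -0.805, -197.92], [-0.625, -0.507, -0.593, 1512.892], [0.0, 0.0, 0.0, 1.0]]}
side {'fx': 523.4972575307796, 'fy': 523.4972575307796, 'cx': 279.3842516481877, 'cy': 207.8564411451946, 'world_to_cam': [[0.955, -0.296, 0.014, -580.31], [-0.148, -0.517, -0.843, 149.44], [0.256, 0.803, -0.538, 1277.302], [0.0, 0.0, 0.0, 1.0]]}
wrist {'fx': 320.28084449332306, 'fy': 320.28084449332306, 'cx': 281.7184721824634, 'cy': 213.74613083060132, 'T_tool_cam': [[0.001, -0.97, -0.244, 64.691], [1.0, 0.0, 0.002, 0.256], [-0.002, -0.244, 0.97, -162.972], [0.0, 0.0, 0.0, 1.0]]}
```

View pics/scene0.png

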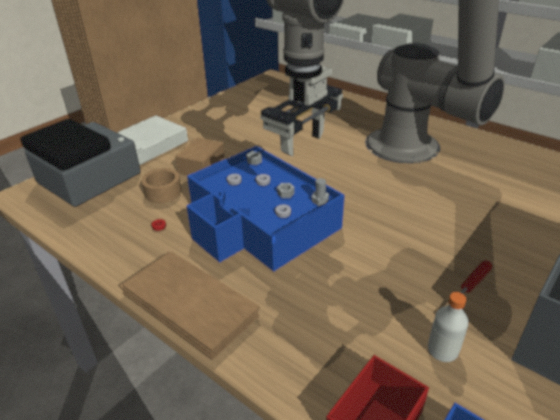

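View pics/side0.png

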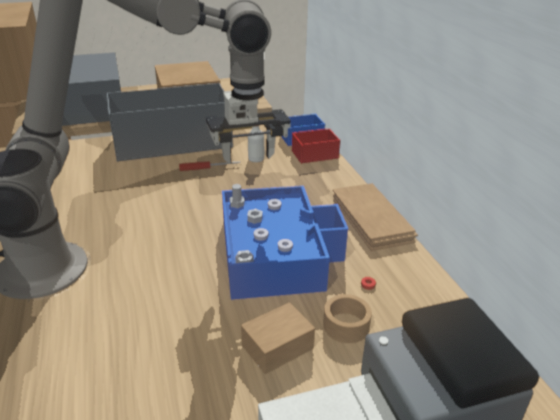

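View pics/wrist0.png

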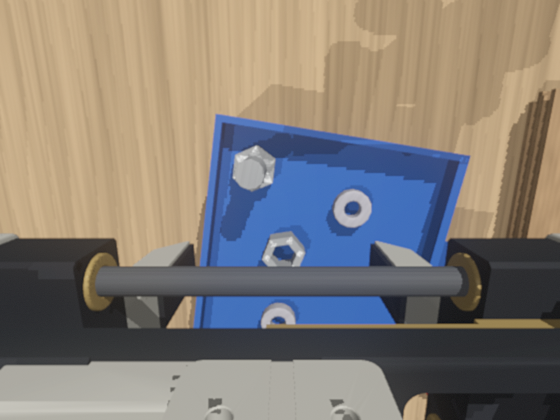

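The scene view shows the tray with its slot toward the camera and the gripper behind it. Three rings, two nuts and the standing bolt are on the tray. A red look-alike lies off the tray at (158,225) in the scene view and (368,282) in the side view. I'll enlarge both views.

Run:
```python
import cv2
a=cv2.imread("pics/scene0.png")[140:275,170:360];cv2.imwrite("pics/sc_c.png",cv2.resize(a,None,fx=4.2,fy=4.2,interpolation=cv2.INTER_CUBIC))
a=cv2.imread("pics/side0.png")[175:300,210:360];cv2.imwrite("pics/si_c.png",cv2.resize(a,None,fx=4.8,fy=4.8,interpolation=cv2.INTER_CUBIC))
```

```text
(no output)
```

View pics/sc_c.png

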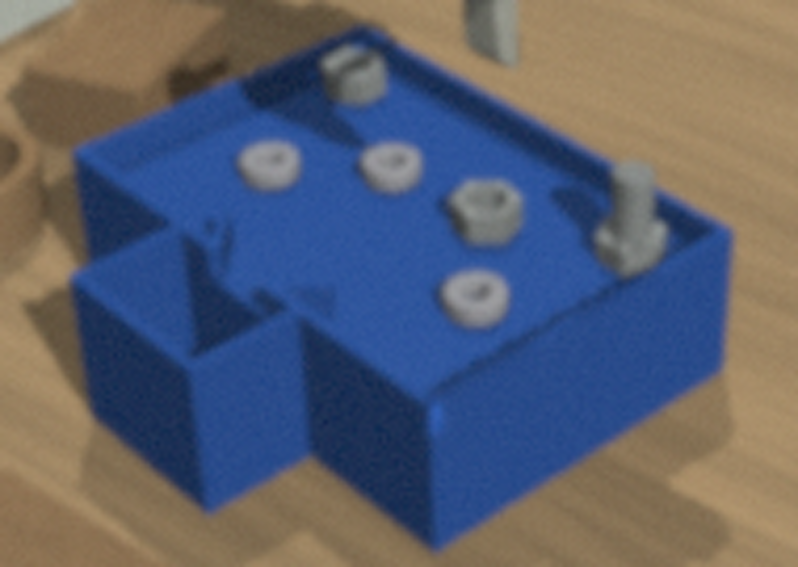

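View pics/si_c.png

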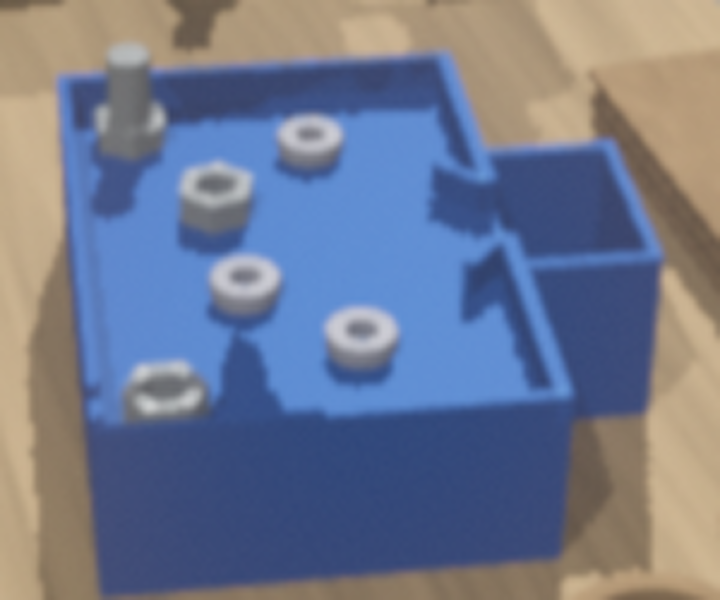

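```bash
cat > h.py <<'E'
import numpy as np
from scipy.optimize import least_squares
CAM={}
def proj(c,p):
    q=np.asarray(p)@c["world_to_cam"][:3,:3].T+c["world_to_cam"][:3,3]
    return np.stack([c["fx"]*q[...,0]/q[...,2]+c["cx"],c["fy"]*q[...,1]/q[...,2]+c["cy"]],-1)
def ray(c,uv,z):
    M=np.array(c["world_to_cam"]);R,t=M[:3,:3],M[:3,3]
    d=R.T@np.array([(uv[0]-c["cx"])/c["fx"],(uv[1]-c["cy"])/c["fy"],1]);o=-R.T@t
    return (o+d*(z-o[2])/d[2])[:2]
E
python3 - <<'E'
from h import *
from plant import bot
import json
S=bot.capture("scene");D=bot.capture("side")
s=lambda p:np.array(p)/4.2+[170,140]
d=lambda p:np.array(p)/4.8+[210,175]
sc=[((735,232),(-116,161,100)),((435,402),(108,161,100)),((78,152),(108,-161,100)),((368,28),(-116,-161,100)),((192,355),(178,56,100)),((75,280),(178,-56,100)),((210,510),(178,56,0)),((435,548),(108,161,0))]
sd=[((62,77),(-116,161,100)),((445,55),(108,161,100)),((570,398),(108,-161,100)),((90,425),(-116,-161,100)),((613,143),(178,56,100)),((660,260),(178,-56,100)),((648,412),(178,-56,0)),((560,555),(108,-161,0)),((103,595),(-116,-161,0))]
def W(x,P):
    c,n=np.cos(x[2]),np.sin(x[2]);P=np.array(P,float)
    return np.stack([x[0]+c*P[:,0]-n*P[:,1],x[1]+n*P[:,0]+c*P[:,1],P[:,2]],-1)
def f(x,which):
    r=[]
    if 's' in which:r.append(proj(S,W(x,[b for a,b in sc]))-np.array([s(a) for a,b in sc]))
    if 'd' in which:r.append(proj(D,W(x,[b for a,b in sd]))-np.array([d(a) for a,b in sd]))
    return np.concatenate(r).ravel()
for w in('s','d','sd'):
    q=least_squares(f,[560,0,0],args=(w,));x=q.x;print(w,x,np.round(q.fun.reshape(-1,2),1).tolist())
np.save("tray.npy",x)
c,n=np.cos(x[2]),np.sin(x[2])
def T(p):
    e=p-x[:2];return np.round([c*e[0]+n*e[1],-n*e[0]+c*e[1]],1)
for name,a,b,z in[("rA",(271,160),(362,330),92),("rB",(393,160),(245,278),92),("rC",(477,290),(311,135),92),("nut1",(487,203),(217,183),98),("nut2",(353,65),(165,382),98),("bolt",(632,172),(127,52),135)]:
    p,q=ray(S,s(a),z),ray(D,d(b),z);print(name,p.round(1),q.round(1),"tray",T(p),T(q),T((p+q)/2))
print(bot.get_obs()["time"])
E
```

```text
s [ 5.55097766e+02 -9.42944378e+01 -1.61740990e-01] [[0.7, -1.0], [-0.6, 0.5], [-0.5, -1.2], [0.1, -1.8], [0.2, 2.8], [-0.7, -2.1], [0.2, 0.4], [0.6, 0.6]]
d [ 5.58585497e+02 -9.41290182e+01 -1.63070840e-01] [[-0.8, -0.9], [1.2, -1.0], [0.5, -0.6], [0.0, 1.3], [-0.1, -0.7], [0.7, -0.6], [-0.2, 0.3], [-0.2, 0.6], [-1.0, 0.2]]
sd [ 5.57085012e+02 -9.41041284e+01 -1.59603732e-01] [[0.3, -0.7], [-0.9, 1.0], [-1.2, -0.7], [-0.5, -1.5], [-0.2, 3.3], [-1.2, -1.5], [-0.2, 1.0], [0.2, 1.1], [-1.6, -0.7], [0.5, -1.0], [0.1, -0.6], [-0.4, 1.5], [-0.8, -0.7], [0.1, -0.7], [-0.7, 0.3], [-0.6, 0.6], [-1.4, 0.4]]
rA [ 566.5 -178.5] [ 563.8 -184.6] tray [ 22.7 -81.8] [ 21.  -88.2] [ 21.9 -85. ]
rB [ 522.3 -121.3] [ 520.8 -126.6] tray [-30.1 -32.4] [-30.6 -37.8] [-30.4 -35.1]
rC [592.1  -1.5] [591.7  -6.2] tray [19.8 97. ] [20.2 92.2] [20.  94.6]
nut1 [530.4 -43.7] [527.5 -47.4] tray [-34.4  45.5] [-36.6  41.4] [-35.5  43.5]
nut2 [ 461.3 -206.7] [ 460.  -205.6] tray [ -76.7 -126.4] [ -78.1 -125.5] [ -77.4 -125.9]
bolt [500.7  34.3] [500.   36.7] tray [-76.1 117.8] [-77.1 120.1] [-76.6 118.9]
0.25
```

Tray frame origin is about (557,-94), yaw -0.16. Approximate tray coordinates:

| Thing | x, y (mm) |
|---|---|
| Ring A | (22,-85) |
| Ring B | (-30,-35) |
| Ring C | (20,95) |
| nut1 | (-35,44) |
| nut2 | (-77,-126) |
| Bolt | (-77,119) |

All are within the tray and match the description. The red ring lies on the bench and is ignored. I'll go above and behind ring B with nearly closed fingers, and look from there.

Emit:
{"op": "play_rows", "data": {
  "moves": [233,-20,-5,0,7,233,-40,-10,0,14,233,-60,-15,0,21,233,-80,-20,0,28,233,-100,-25,0,35,233,-120,-30,0,42,233,-133,-35,0,49,233,-133,-35,0,56]
}}

```text
time: 0.92
tool_pos: [489.2, -135.3, 221.9]
tcp_rot: [3.141, 0.001, 0.585]
contact_force: [0.2, -0.0, 0.2]
grip_width: 43.1
```

Emit:
{"op": "play_rows", "data": {
  "moves": [233,0,0,0,7,233,0,0,0,14,233,0,0,0,18,233,0,0,0,18,233,0,0,0,18]
}}

```text
time: 1.33
tool_pos: [490.0, -133.0, 221.9]
tcp_rot: [-3.141, 0.0, 0.282]
contact_force: [0.3, -0.7, 0.3]
grip_width: 10.9
```

Run:
```python
from plant import bot
import cv2,numpy as np
o=bot.get_obs();print(o["time"],o["tool_pos"],o["tcp_rot"],o["grip_width"],o["joint_positions"])
c=bot.capture("wrist");cv2.imwrite("pics/w1.png",c["color"][:,:,::-1])
np.savez("w1.npz",pos=o["tool_pos"],rpy=o["tcp_rot"],T=c["T_tool_cam"],k=[c[k] for k in("fx","fy","cx","cy")])
```

```text
1.3333 [ 489.95492169 -132.96258725  221.94802119] [-3.14149169e+00  9.91846986e-05  2.81617205e-01] 10.858686213931634 [-4.16067371e-01  3.10489640e-01  1.57054509e+00  1.43378152e-05
  1.26069880e+00  8.73107379e-01]
```

View pics/w1.png

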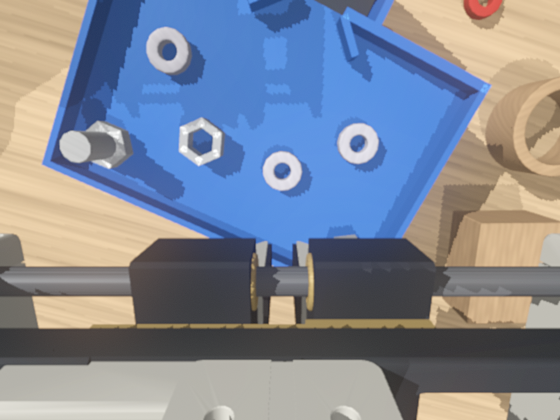

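The wrist view shows ring C at (168,50), B at (282,170), A at (358,144), nut1 at (201,141) and the bolt head at (105,145). Tray rim corners are at (488,87) and (45,163). The right wing's inner tip is at (354,60), and the red ring at (483,3) is outside the tray.

```bash
cat >> h.py <<'E'
from scipy.spatial.transform import Rotation as Ro
def wray(f,uv,z):
    f=np.load(f);T=f["T"];fx,fy,cx,cy=f["k"];R=Ro.from_euler("xyz",f["rpy"]).as_matrix()
    o=f["pos"]+R@T[:3,3];d=R@T[:3,:3]@np.array([(uv[0]-cx)/fx,(uv[1]-cy)/fy,1])
    return (o+d*(z-o[2])/d[2])[:2]
X=np.load("tray.npy")
def toT(p):
    c,n=np.cos(X[2]),np.sin(X[2]);e=np.asarray(p)-X[:2];return np.array([c*e[0]+n*e[1],-n*e[0]+c*e[1]])
def toW(p):
    c,n=np.cos(X[2]),np.sin(X[2]);return X[:2]+[c*p[0]-n*p[1],n*p[0]+c*p[1]]
E
python3 - <<'E'
from h import *
import cv2
im=cv2.imread("pics/w1.png");cv2.imwrite("pics/w1c.png",cv2.resize(im[0:240,40:500],None,fx=1.74,fy=1.74*1.3,interpolation=cv2.INTER_CUBIC))
for n,p,z in[("C",(168,50),92),("B",(282,170),92),("A",(358,144),92),("nut1",(201,141),98),("cornFR 108,-161",(488,87),100),("cornBL -116,161",(45,163),100),("wingR ~77,-50",(354,60),100)]:
    w=wray("w1.npz",p,z);print(n,w.round(1),toT(w).round(1))
E
```

```text
C [591.6  -5.4] [20.  93.1]
B [ 522.2 -124.8] [-29.6 -35.8]
A [ 563.3 -183.6] [ 20.4 -87.3]
nut1 [527.3 -49.6] [-36.4  39.2]
cornFR 108,-161 [ 637.2 -270.4] [ 107.1 -161.3]
cornBL -116,161 [470.7  77.9] [-112.6  156.1]
wingR ~77,-50 [ 625.6 -156.1] [ 77.5 -50.3]
```

View pics/w1c.png

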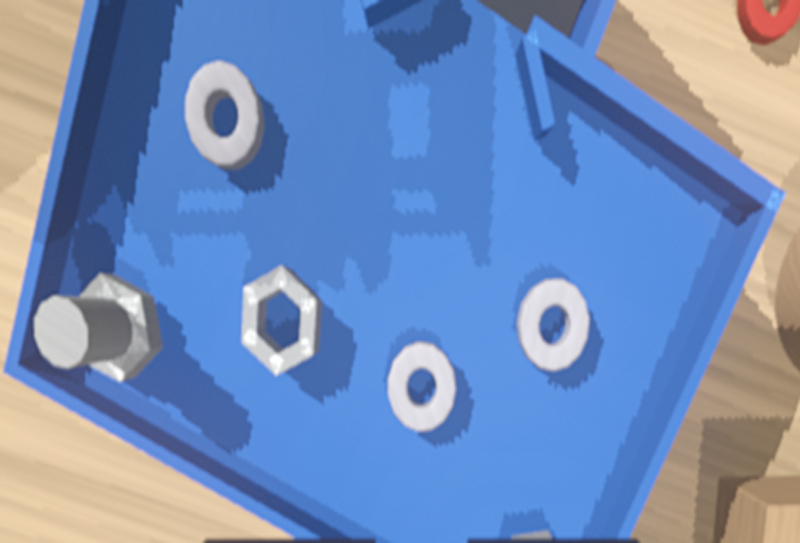

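B measures (-29.6,-35.8), A (20.4,-87.3) and C (20,93.1) in tray coordinates. These agree with the fixed cameras to 2-3 mm. The tool is lined up behind B, so I'll lower to 3 mm above the floor.

Emit:
{"op": "play_rows", "data": {
  "moves": [233,0,0,40,0,233,0,0,75,0,233,0,0,100,0,233,0,0,110,0,233,0,0,117,0,233,0,0,117,0]
}}

```text
time: 1.88
tool_pos: [490.0, -132.9, 104.6]
tcp_rot: [-3.141, 0.001, 0.28]
contact_force: [-1.1, 0.1, -0.1]
grip_width: 7.8
```

```bash
cat > snap.py <<'E'
import sys,cv2,numpy as np
from plant import bot
from h import *
n=sys.argv[1];cams=sys.argv[2:]
o=bot.get_obs();yaw=o["tcp_rot"][2]
print("t",round(o["time"],2),"pos",o["tool_pos"].round(1),"tray",toT(o["tool_pos"][:2]).round(1),"trayyaw deg",round(float(np.degrees(yaw-X[2])),1),"F",o["contact_force"].round(1),"w",round(o["grip_width"],1))
for k in cams:
    c=bot.capture(k);im=c["color"][:,:,::-1]
    if k=="wrist":
        np.savez(f"{n}.npz",pos=o["tool_pos"],rpy=o["tcp_rot"],T=c["T_tool_cam"],k=[c[q] for q in("fx","fy","cx","cy")])
        cv2.imwrite(f"pics/{n}.png",im)
    else:
        a=im[140:275,170:360] if k=="scene" else im[175:300,210:360]
        f=4.2 if k=="scene" else 4.8
        cv2.imwrite(f"pics/{n}_{k}.png",cv2.resize(a,None,fx=f,fy=f,interpolation=cv2.INTER_CUBIC))
E
python3 snap.py l1 wrist side scene
```

```text
t 1.88 pos [ 490.  -132.9  104.6] tray [-60.1 -49. ] trayyaw deg 25.2 F [-1.1  0.1 -0.1] w 7.8
```

View pics/l1.png

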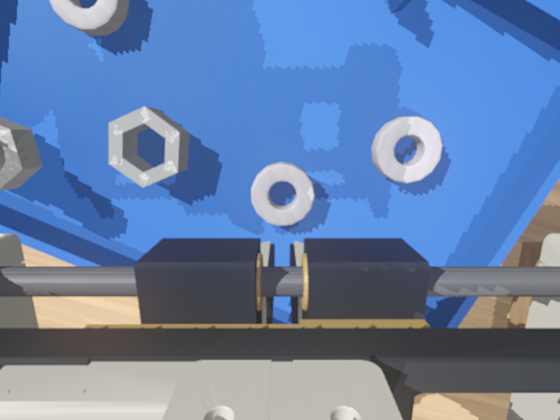

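View pics/l1_side.png

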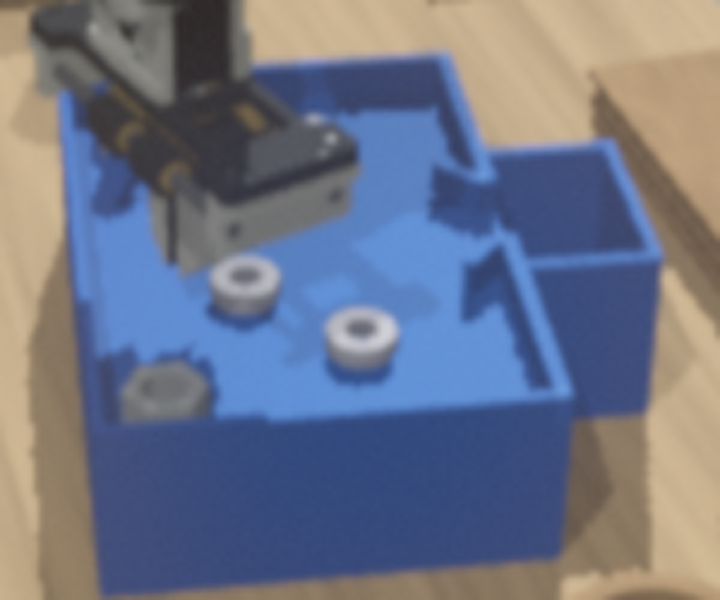

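View pics/l1_scene.png

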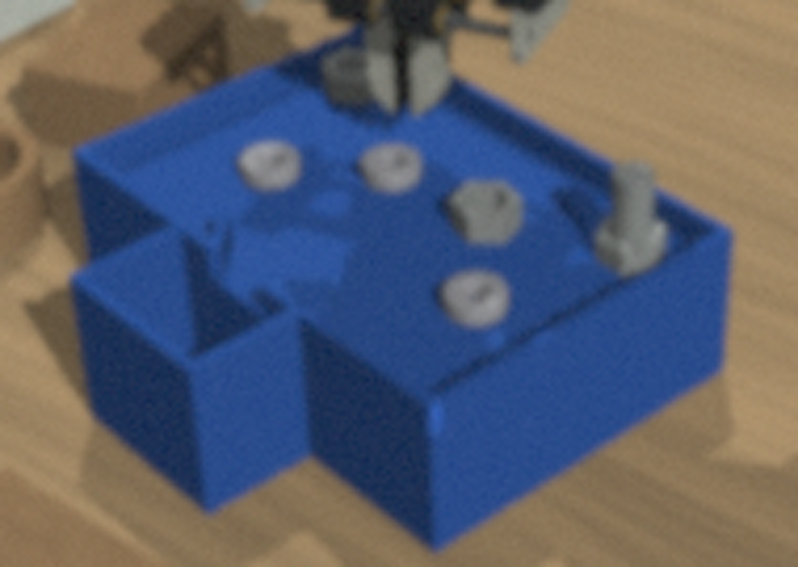

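The fingertips are behind ring B, which is at (283,194) in the wrist view, with nothing else near. I'll push it along the tool's x towards (45,0) in tray coordinates.

Emit:
{"op": "play_rows", "data": {
  "moves": [233,4,0,0,0,233,10,0,0,0,233,17,0,0,0,233,24,0,0,0,233,31,0,0,0,233,38,0,0,0,233,44,0,0,0,233,49,0,0,0]
}}

```text
time: 2.7
tool_pos: [537.9, -119.2, 104.9]
tcp_rot: [3.142, -0.0, 0.28]
contact_force: [0.1, 0.3, 0.3]
grip_width: 7.9
```

```bash
python3 snap.py l2 wrist
```

```text
t 2.7 pos [ 537.9 -119.2  104.9] tray [-15.  -27.8] trayyaw deg 25.2 F [0.1 0.3 0.3] w 7.9
```

View pics/l2.png

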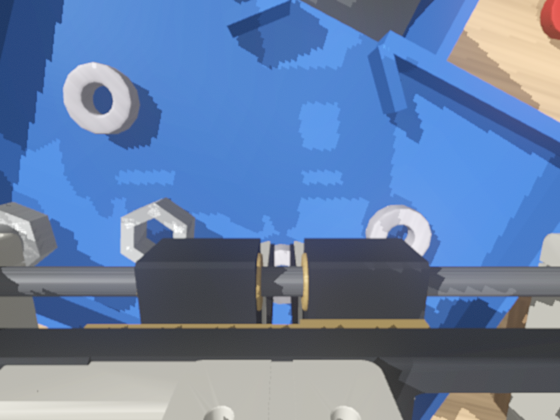

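Ring B seems to be under the gripper, visible in the gap at (281,258), instead of ahead of it. I'll check with the fixed cameras.

```bash
python3 snap.py l3 side scene
```

```text
t 2.75 pos [ 538.5 -119.1  105. ] tray [-14.3 -27.6] trayyaw deg 25.2 F [0.6 0.2 0.6] w 7.7
```

View pics/l3_side.png

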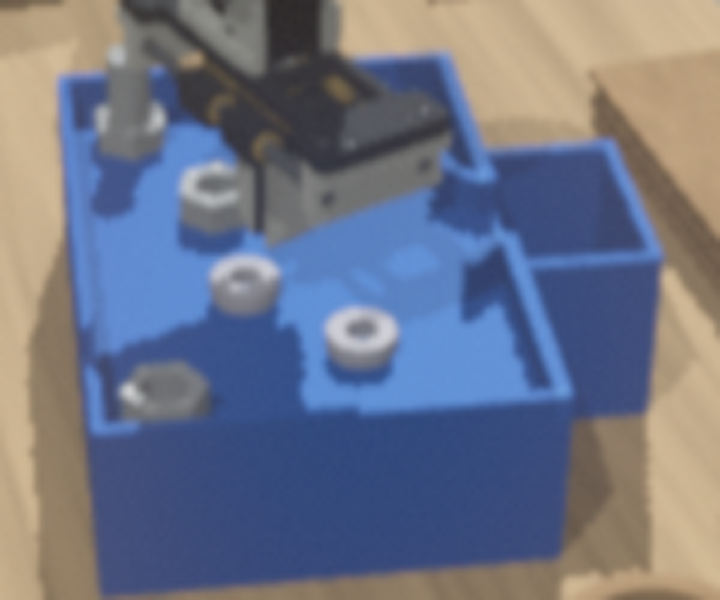

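View pics/l3_scene.png

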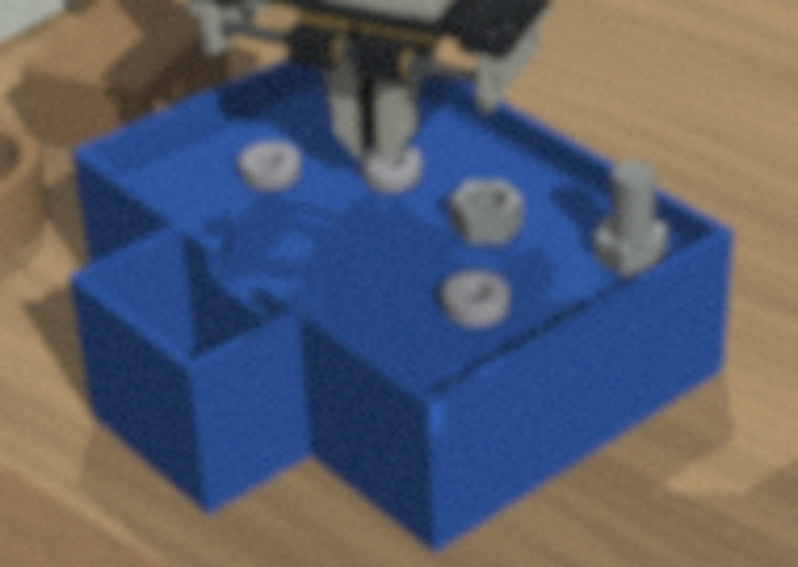

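Ring B hasn't moved. The fingertips passed above it, so they hang higher than the stated 22 mm would imply. I'll measure the tip height.

Run:
```python
from h import *
from plant import bot
S=bot.capture("scene");D=bot.capture("side")
o=bot.get_obs();p=o["tool_pos"]
for z in (75,83,90,95,100,105,115):
    q=np.array([p[0],p[1],z])
    print(z,((proj(S,q)-[170,140])*4.2).round(0),((proj(D,q)-[210,175])*4.8).round(0))
```

```text
75 [380. 196.] [272. 292.]
83 [380. 185.] [272. 280.]
90 [379. 175.] [272. 268.]
95 [379. 168.] [272. 260.]
100 [379. 160.] [272. 252.]
105 [378. 153.] [272. 244.]
115 [378. 139.] [272. 227.]
```

The fingertips are at about z=100, only around 4 mm below the TCP and not 22. I'll back off the same way and go down further in steps, watching the force.

Emit:
{"op": "play_rows", "data": {
  "moves": [233,-15,0,0,0,233,-35,0,0,0,233,-51,0,0,0,233,-51,0,0,0,233,-51,0,8,0,233,-51,0,12,0,233,-51,0,12,0]
}}

```text
time: 3.53
tool_pos: [488.1, -133.2, 91.9]
tcp_rot: [-3.141, 0.001, 0.279]
contact_force: [-0.0, -0.4, -0.5]
grip_width: 8.1
```

```bash
python3 snap.py l4 side scene wrist
python3 - <<'E'
from h import *
from plant import bot
import cv2
S=bot.capture("scene");D=bot.capture("side")
p=bot.get_obs()["tool_pos"]
for z in (80,85,90,95,100):
    q=np.array([p[0],p[1],z]);print(z,((proj(S,q)-[170,140])*4.2).round(0),((proj(D,q)-[210,175])*4.8).round(0))
a=cv2.imread("pics/l4_side.png");b=cv2.imread("pics/l4_scene.png")
cv2.imwrite("pics/l4m.png",np.hstack([cv2.resize(a[120:420,50:420],(400,325)),cv2.resize(b[0:250,250:560],(400,325))]))
E
```

```text
t 3.53 pos [ 488.1 -133.2   91.9] tray [-61.9 -49.6] trayyaw deg 25.1 F [-0.  -0.4 -0.5] w 8.1
80 [415. 146.] [186. 316.]
85 [415. 139.] [186. 308.]
90 [414. 132.] [186. 299.]
95 [414. 125.] [186. 291.]
100 [414. 118.] [186. 283.]
```

View pics/l4m.png

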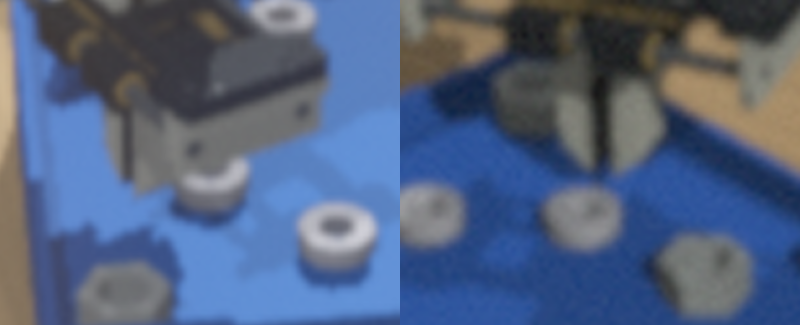

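Emit:
{"op": "play_rows", "data": {
  "moves": [233,-1,0,3,0,233,-1,0,5,0,233,-1,0,5,0]
}}

```text
time: 4.03
tool_pos: [486.9, -133.7, 87.6]
tcp_rot: [-3.141, 0.001, 0.279]
contact_force: [-0.1, -0.4, 0.3]
grip_width: 7.5
```

```bash
python3 snap.py l5 side scene wrist
python3 - <<'E'
from h import *
import cv2
a=cv2.imread("pics/l5_side.png");b=cv2.imread("pics/l5_scene.png")
cv2.imwrite("pics/l5m.png",np.hstack([cv2.resize(a[120:420,50:420],(400,325)),cv2.resize(b[0:250,250:560],(400,325))]))
E
```

```text
t 4.03 pos [ 486.9 -133.7   87.6] tray [-63.  -50.3] trayyaw deg 25.1 F [-0.1 -0.4  0.3] w 7.5
```

View pics/l5m.png

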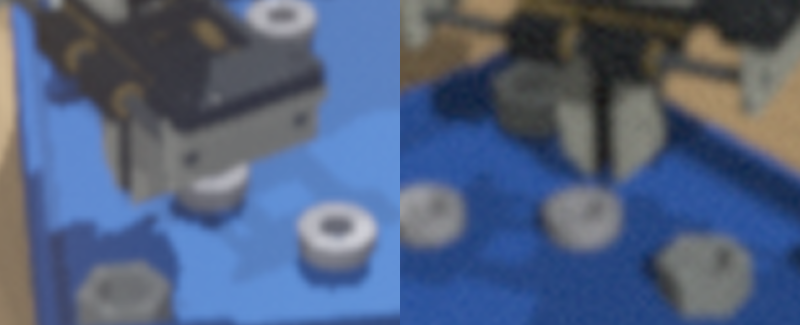

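View pics/l5.png

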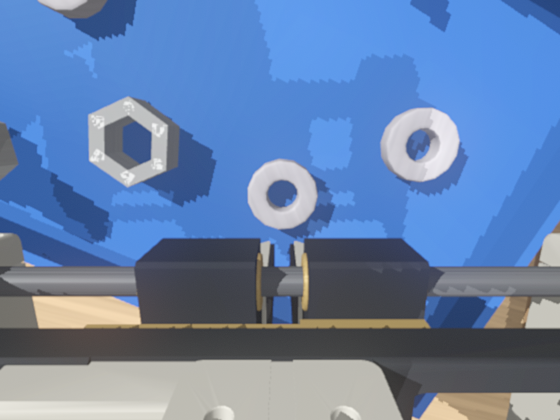

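Emit:
{"op": "play_rows", "data": {
  "moves": [233,0,0,1,0,233,0,0,2,0,233,0,0,3,0,233,0,0,3,0]
}}

```text
time: 4.52
tool_pos: [487.0, -133.8, 84.8]
tcp_rot: [-3.141, 0.0, 0.279]
contact_force: [-0.7, 0.0, 0.1]
grip_width: 8.0
```

Emit:
{"op": "play_rows", "data": {
  "moves": [233,0,0,1,0,233,0,0,2,0,233,0,0,2,0]
}}

```text
time: 4.77
tool_pos: [487.0, -133.8, 82.8]
tcp_rot: [-3.141, 0.0, 0.279]
contact_force: [0.2, 0.4, -0.5]
grip_width: 8.1
```

There is still no contact at TCP z=82.8, so the tips are now within a few mm of the floor and well below the ring top. I'll make a short test push.

Emit:
{"op": "play_rows", "data": {
  "moves": [233,3,0,0,0,233,8,0,0,0,233,14,0,0,0,233,20,0,0,0,233,25,0,0,0,233,28,0,0,0]
}}

```text
time: 5.27
tool_pos: [515.0, -125.8, 83.0]
tcp_rot: [3.141, -0.0, 0.28]
contact_force: [-0.3, -0.2, -0.0]
grip_width: 8.0
```

```bash
python3 snap.py l6 wrist side
```

```text
t 5.27 pos [ 515.  -125.8   83. ] tray [-36.6 -38. ] trayyaw deg 25.2 F [-0.3 -0.2 -0. ] w 8.0
```

View pics/l6.png

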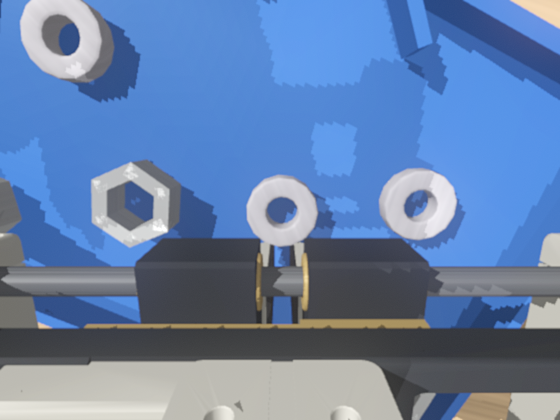

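View pics/l6_side.png

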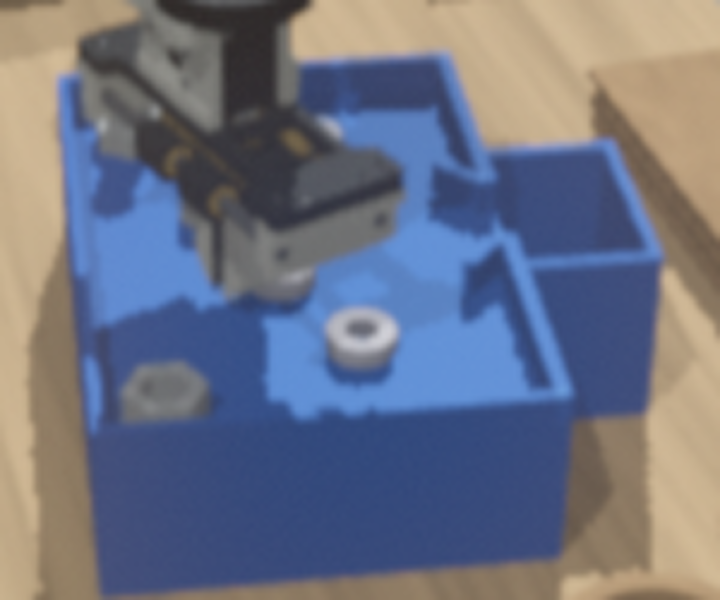

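The push now works. Ring B is at (282,210), in contact with the fingers. I'll measure it and continue.

Run:
```python
from h import *
r=toT(wray("l6.npz",(282,210),92));t=toT(np.load("l6.npz")["pos"][:2]);print(r,np.linalg.norm(r-t))
for f,uv,n in(("l6.npz",(418,204),"A"),("l6.npz",(132,203),"nut1")):print(n,toT(wray(f,uv,92 if n=="A" else 98)))
```

```text
[-10.17170928 -26.57259   ] 28.758606563827016
A [ 21.05606081 -85.83416553]
nut1 [-35.95754605  39.56820864]
```

Emit:
{"op": "play_rows", "data": {
  "moves": [233,4,0,0,0,233,11,0,0,0,233,18,0,0,0,233,25,0,0,0,233,32,0,0,0,233,39,0,0,0,233,46,0,0,0,233,51,0,0,0]
}}

```text
time: 6.03
tool_pos: [564.0, -111.8, 83.0]
tcp_rot: [3.141, -0.0, 0.279]
contact_force: [-0.5, 0.2, 0.4]
grip_width: 7.8
```

```bash
python3 snap.py l7 wrist
```

```text
t 6.03 pos [ 564.  -111.8   83. ] tray [  9.6 -16.4] trayyaw deg 25.2 F [-0.5  0.2  0.4] w 7.8
```

View pics/l7.png

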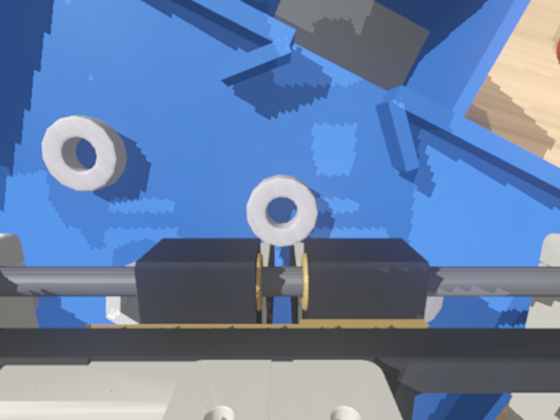

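Ring B stays centred ahead of the fingers at (282,210), roughly (35,-4) in tray coordinates. I'll push 10 mm more, back off, and square up to the gate with a 25° turn.

Emit:
{"op": "play_rows", "data": {
  "moves": [233,5,0,0,0,233,10,0,0,0,233,10,0,0,0,233,-5,0,0,0,233,0,-4,0,7,233,2,-8,0,14,233,6,-13,0,21,233,9,-13,0,25]
}}

```text
time: 6.75
tool_pos: [568.0, -96.4, 83.1]
tcp_rot: [-3.141, 0.0, -0.163]
contact_force: [-1.1, 0.8, -0.2]
grip_width: 7.7
```

```bash
python3 snap.py l8 wrist
```

```text
t 6.75 pos [568.  -96.4  83.1] tray [11.1 -0.6] trayyaw deg -0.2 F [-1.1  0.8 -0.2] w 7.7
```

View pics/l8.png

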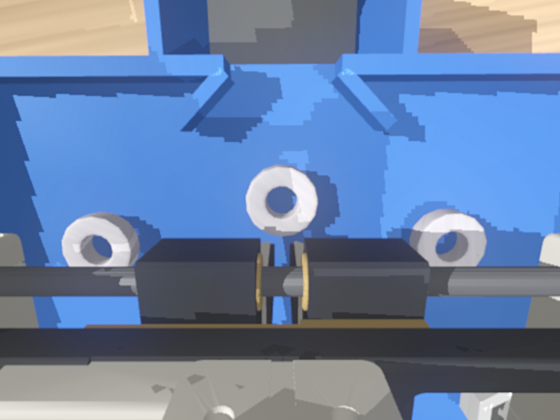

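The picture shows ring B centred at (282,200) and squared on the gate, whose middle is at column 283. The tool is aligned with the tray to 0.2°. I'll push straight.

Emit:
{"op": "play_rows", "data": {
  "moves": [233,4,0,0,0,233,11,0,0,0,233,18,0,0,0,233,25,0,0,0,233,32,0,0,0,233,39,0,0,0,233,46,0,0,0,233,52,0,0,0]
}}

```text
time: 7.47
tool_pos: [620.3, -105.4, 83.0]
tcp_rot: [3.142, -0.0, -0.157]
contact_force: [-0.7, -0.3, -0.0]
grip_width: 7.9
```

Emit:
{"op": "play_rows", "data": {
  "moves": [233,6,0,0,0,233,12,0,0,0,233,18,0,0,0,233,23,0,0,0,233,23,0,0,0]
}}

```text
time: 7.88
tool_pos: [643.3, -109.0, 83.0]
tcp_rot: [3.142, -0.001, -0.157]
contact_force: [-0.4, 0.2, 0.6]
grip_width: 8.0
```

```bash
python3 snap.py l9 wrist scene
```

```text
t 7.88 pos [ 643.3 -109.    83. ] tray [87.4 -1. ] trayyaw deg 0.1 F [-0.4  0.2  0.6] w 8.0
```

View pics/l9.png

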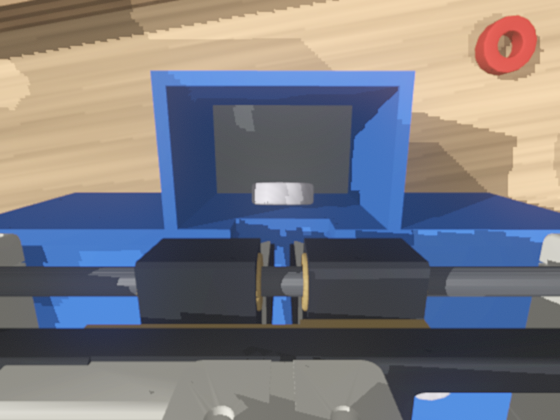

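View pics/l9_scene.png

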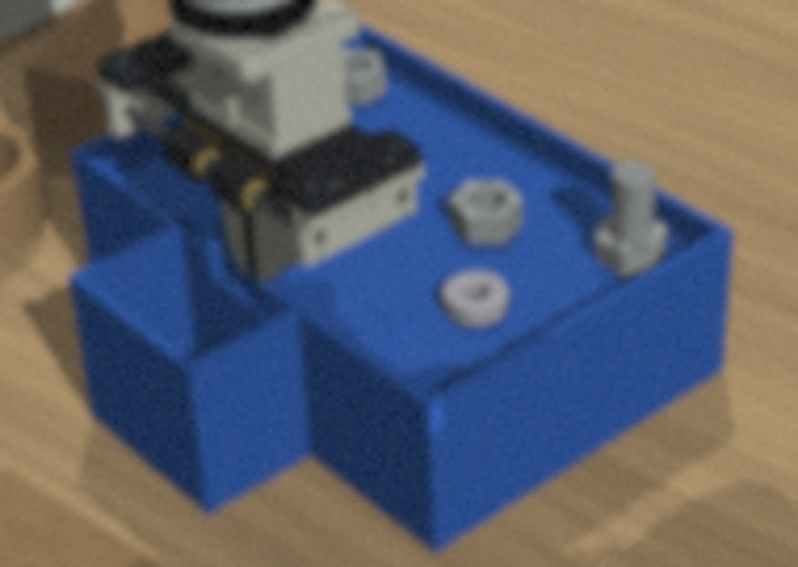

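The ring is past the gate and appears edge-on in the slot at (282,193). I'll back off, rise, and check that it settled.

Emit:
{"op": "play_rows", "data": {
  "moves": [233,-15,0,0,0,233,-35,0,-20,0,233,-50,0,-55,0,233,-60,20,-90,0,180,-65,45,-110,0,110,-67,75,-110,0,100,-67,85,-110,0,100,-67,85,-110,0]
}}

```text
time: 8.65
tool_pos: [562.0, -184.4, 193.2]
tcp_rot: [3.141, -0.0, -0.16]
contact_force: [-0.2, 0.2, -0.7]
grip_width: 30.0
```

```bash
python3 snap.py m1 wrist scene side
```

```text
t 8.65 pos [ 562.  -184.4  193.2] tray [ 19.2 -88.4] trayyaw deg -0.0 F [-0.2  0.2 -0.7] w 30.0
```

View pics/m1.png

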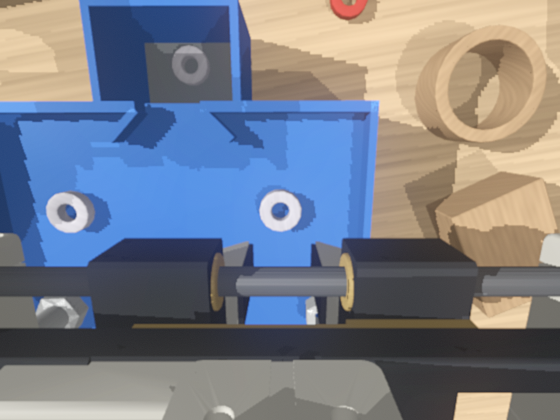

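View pics/m1_scene.png

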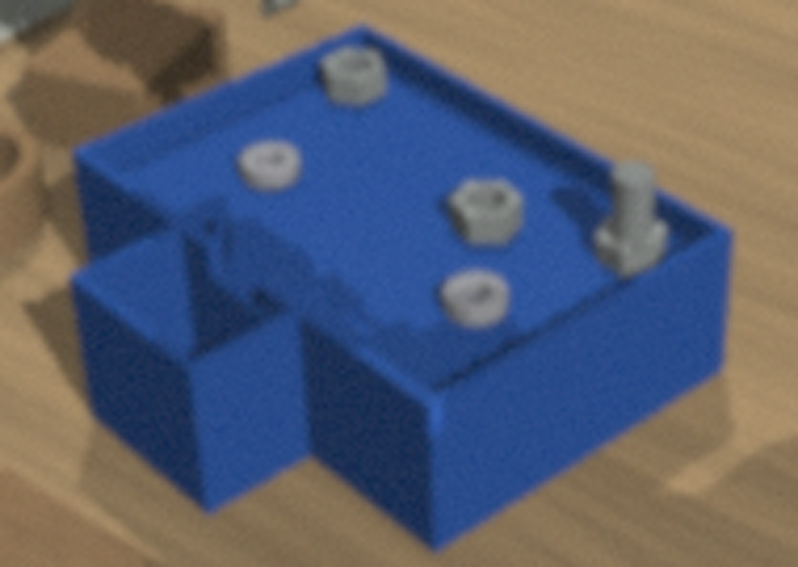

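View pics/m1_side.png

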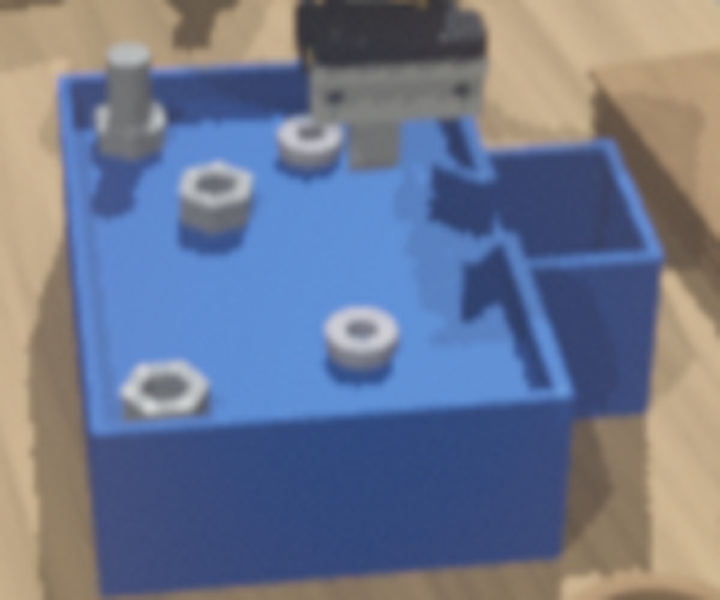

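Ring B lies flat on the slot bottom at (190,64), and step 1 is met. Ring A is at (280,210) and C at (70,212). Everything else is unmoved. Before straddling A I'll check the fingertip height with the jaws partly open.

Run:
```python
from h import *
from plant import bot
D=bot.capture("side");S=bot.capture("scene")
p=bot.get_obs()["tool_pos"];t=toT(p[:2])
for dz in (0,-5,-10,-22):
  for dx,dy in((-9.5,-15),(-9.5,-34)):
    q=np.append(toW(t+[dx,dy]),p[2]+dz);print(dz,dy,((proj(D,q)-[210,175])*4.8).round(0))
for n,uv in(("A",(280,210)),("C",(70,212))):
  print(n,toT(wray("m1.npz",uv,92)).round(1))
print("B",toT(wray("m1.npz",(190,64),16)))
```

```text
0 -15 [346. 171.]
0 -34 [352. 194.]
-5 -15 [346. 180.]
-5 -34 [352. 203.]
-10 -15 [346. 189.]
-10 -34 [352. 212.]
-22 -15 [346. 211.]
-22 -34 [351. 234.]
A [ 22.1 -87.5]
C [20.4 90.8]
B [151.18503123   0.92686562]
```

Tip height open matches closed: the tips are roughly level with the TCP. I'll straddle ring A with the jaws along tray y and about 55 mm apart, then lower.

Emit:
{"op": "play_rows", "data": {
  "moves": [100,2,-1,0,0,100,2,-1,0,0,100,2,-1,40,0,100,2,-1,75,0,100,2,-1,95,0,100,2,-1,105,0,100,2,-1,110,0,100,2,-1,110,0]
}}

```text
time: 9.57
tool_pos: [565.0, -181.4, 82.7]
tcp_rot: [-3.141, 0.001, -0.157]
contact_force: [0.7, -1.0, 0.1]
grip_width: 55.8
```

```bash
python3 snap.py m2 wrist side
```

```text
t 9.57 pos [ 565.  -181.4   82.7] tray [ 21.7 -84.9] trayyaw deg 0.2 F [ 0.7 -1.   0.1] w 55.8
```

View pics/m2.png

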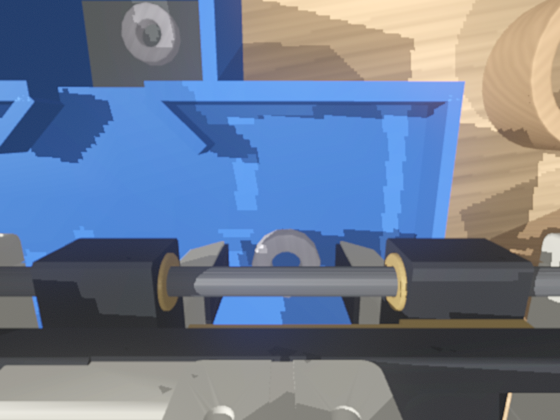

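View pics/m2_side.png

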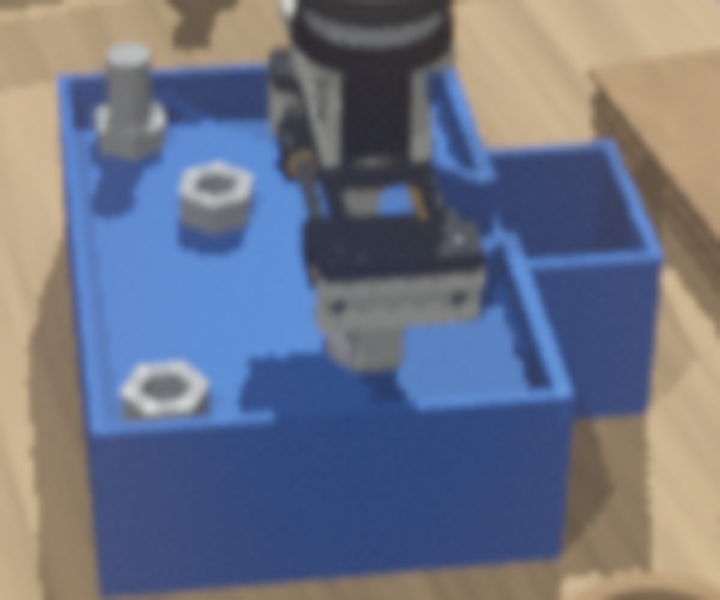

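Ring A is between the fingers at (286,258). I'll turn 14° so the pad faces the travel direction, then drag by sliding along the floor with the rear pad toward (43,0).

Emit:
{"op": "play_rows", "data": {
  "moves": [100,0,0,0,7,100,0,0,0,14,100,1,-7,0,14,100,3,-14,0,14,100,5,-21,0,14,100,7,-28,0,14,100,8,-35,0,14,100,9,-40,0,14]
}}

```text
time: 10.33
tool_pos: [580.4, -142.3, 83.1]
tcp_rot: [-3.141, -0.0, -0.4]
contact_force: [-0.6, -0.3, 0.1]
grip_width: 55.7
```

```bash
python3 snap.py m3 wrist side
```

```text
t 10.33 pos [ 580.4 -142.3   83.1] tray [ 30.7 -43.9] trayyaw deg -13.7 F [-0.6 -0.3  0.1] w 55.7
```

View pics/m3.png

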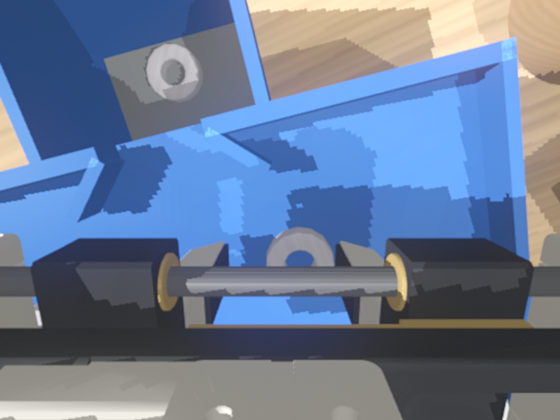

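Ring A rides on the right pad at (299,255). Continuing.

Emit:
{"op": "play_rows", "data": {
  "moves": [100,0,-5,0,0,100,0,-12,0,0,100,0,-19,0,0,100,0,-26,0,0,100,0,-33,0,0,100,0,-40,0,0,100,0,-47,0,0,100,0,-52,0,0]
}}

```text
time: 11.1
tool_pos: [600.7, -94.7, 83.0]
tcp_rot: [-3.141, -0.0, -0.401]
contact_force: [-0.4, -0.7, 0.2]
grip_width: 55.8
```

```bash
python3 snap.py m4 wrist scene
```

```text
t 11.1 pos [600.7 -94.7  83. ] tray [43.1  6.4] trayyaw deg -13.8 F [-0.4 -0.7  0.2] w 55.8
```

View pics/m4.png

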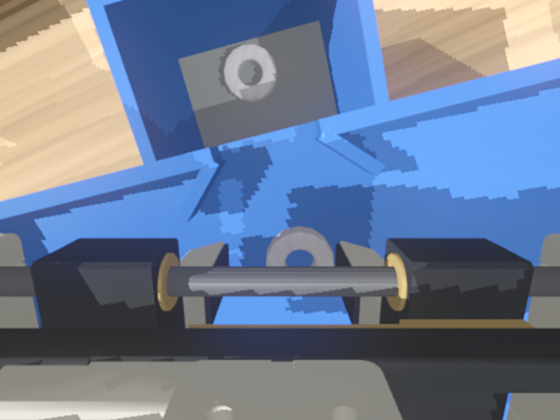

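Ring A is now before the gate at about (44,-4). I'll release it by centring the jaws, lift, close, square up behind it and lower.

Emit:
{"op": "play_rows", "data": {
  "moves": [100,0,5,0,0,100,0,9,0,0,100,0,9,-25,0,150,-10,12,-40,0,233,-20,15,-40,-7,233,-29,18,-40,-14,233,-29,18,-40,-14,233,-29,18,-40,-14]
}}

```text
time: 11.87
tool_pos: [566.5, -101.6, 123.3]
tcp_rot: [3.142, -0.0, -0.162]
contact_force: [-0.2, 0.6, 0.4]
grip_width: 27.1
```

```bash
python3 snap.py m5 wrist
```

```text
t 11.87 pos [ 566.5 -101.6  123.3] tray [10.5 -5.9] trayyaw deg -0.1 F [-0.2  0.6  0.4] w 27.1
```

View pics/m5.png

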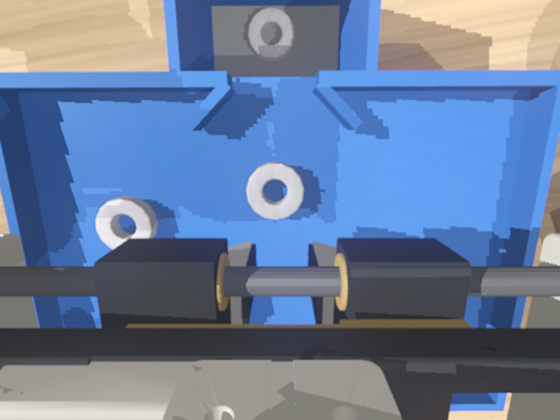

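Run:
```python
from h import *
for n,uv,z in(("A",(275,190),92),("C",(127,224),92),("gateL",(231,73),100),("gateR",(317,73),100)):
  print(n,toT(wray("m5.npz",uv,z)).round(1))
```

```text
A [42.5 -2.3]
C [21.  91.1]
gateL [107.9  20.8]
gateR [107.8 -25.6]
```

Ring A measures (42.5,-2.3), in line with the gate centre at about y=-2. I'll shift 4 mm, lower, then push.

Emit:
{"op": "play_rows", "data": {
  "moves": [233,0,-4,0,0,233,0,-4,0,0,233,0,-4,15,0,233,0,-4,30,0,233,0,-4,40,0,233,0,-4,40,0]
}}

```text
time: 12.42
tool_pos: [566.0, -96.4, 80.6]
tcp_rot: [-3.141, 0.004, -0.158]
contact_force: [-0.8, 0.3, -0.2]
grip_width: 7.8
```

Emit:
{"op": "play_rows", "data": {
  "moves": [233,4,0,0,0,233,11,0,0,0,233,18,0,0,0,233,25,0,0,0,233,32,0,0,0,233,39,0,0,0,233,46,0,0,0,233,50,0,0,0]
}}

```text
time: 13.08
tool_pos: [617.7, -104.9, 83.1]
tcp_rot: [3.142, -0.001, -0.157]
contact_force: [-1.5, 0.2, 0.6]
grip_width: 8.4
```

```bash
python3 snap.py m6 wrist
```

```text
t 13.08 pos [ 617.7 -104.9   83.1] tray [61.6 -1.1] trayyaw deg 0.1 F [-1.5  0.2  0.6] w 8.4
```

View pics/m6.png

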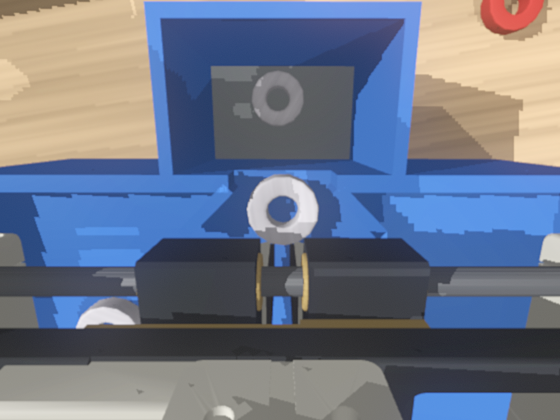

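Ring A is in the mouth of the gate at (282,208). I'll finish the push and then back off and rise.

Emit:
{"op": "play_rows", "data": {
  "moves": [233,5,0,0,0,233,11,0,0,0,233,17,0,0,0,233,22,0,0,0,233,26,0,0,0,233,26,0,0,0]
}}

```text
time: 13.63
tool_pos: [643.2, -109.0, 83.0]
tcp_rot: [3.142, -0.001, -0.157]
contact_force: [-1.3, -0.2, -0.3]
grip_width: 7.8
```

Emit:
{"op": "play_rows", "data": {
  "moves": [233,-10,0,0,0,233,-25,0,-20,0,200,-35,-20,-55,0,130,-45,-50,-90,0,100,-55,-75,-110,0,100,-65,-91,-110,0,100,-67,-92,-110,0,100,-67,-92,-110,0]
}}

```text
time: 14.3
tool_pos: [590.0, -6.6, 193.4]
tcp_rot: [3.141, -0.0, -0.155]
contact_force: [0.2, 0.1, -1.1]
grip_width: 43.2
```

```bash
python3 snap.py m7 wrist side scene
```

```text
t 14.3 pos [590.   -6.6 193.4] tray [18.6 91.6] trayyaw deg 0.3 F [ 0.2  0.1 -1.1] w 43.2
```

View pics/m7.png

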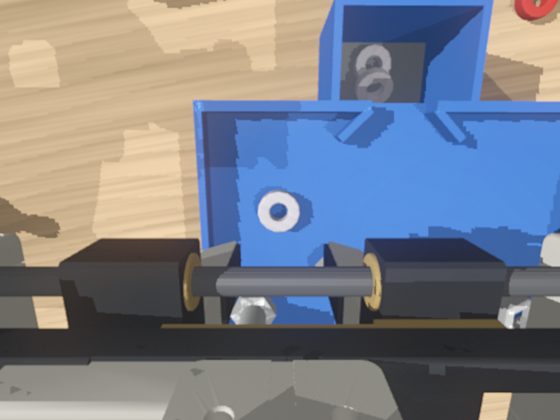

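View pics/m7_scene.png

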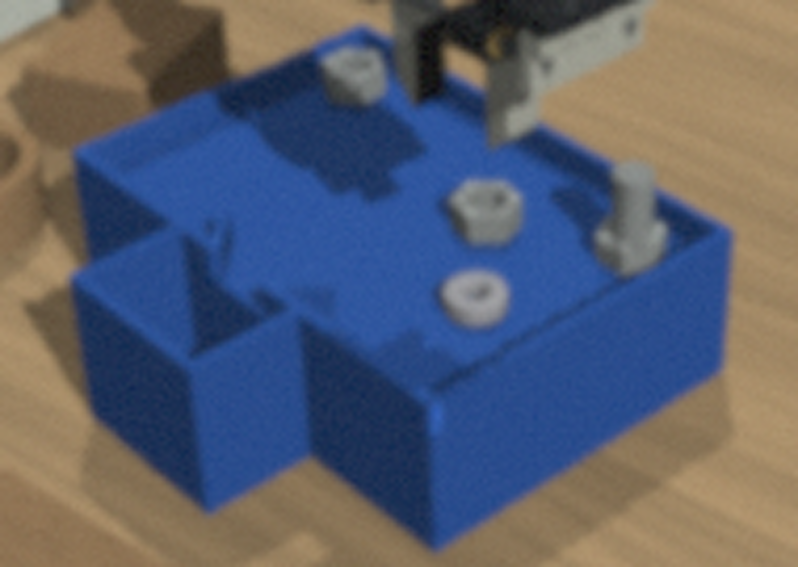

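Rings B and A both lie in the slot at (373,62) and (374,85), so step 2 is met. Ring C is at (278,210), and nut1 and the bolt are in place. I'll straddle C.

Emit:
{"op": "play_rows", "data": {
  "moves": [100,2,0,0,0,100,2,0,20,0,100,2,0,50,0,100,2,0,80,0,100,2,0,97,0,100,2,0,105,0,100,2,0,110,0,100,2,0,110,0]
}}

```text
time: 15.12
tool_pos: [592.6, -8.3, 82.3]
tcp_rot: [3.142, 0.001, -0.158]
contact_force: [-0.2, 0.2, 0.0]
grip_width: 55.9
```

```bash
python3 snap.py n1 wrist scene
```

```text
t 15.12 pos [592.6  -8.3  82.3] tray [21.4 90.4] trayyaw deg 0.1 F [-0.2  0.2  0. ] w 55.9
```

View pics/n1.png

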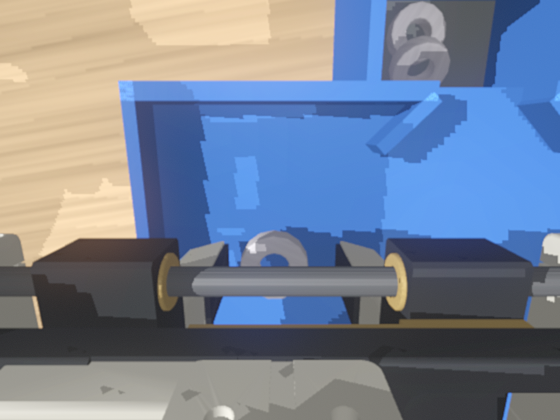

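View pics/n1_scene.png

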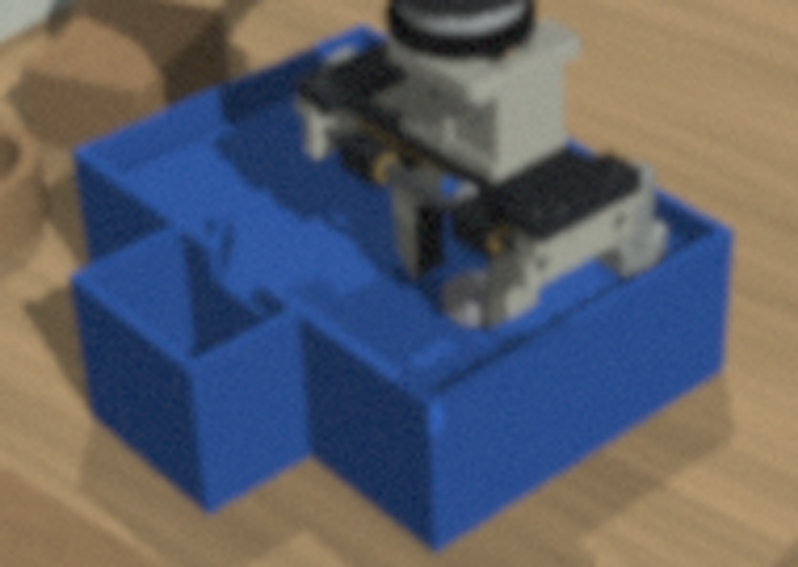

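Ring C is between the fingers at (274,262). I'll turn -14° and drag toward the gate's front.

Emit:
{"op": "play_rows", "data": {
  "moves": [100,0,0,0,-7,100,0,0,0,-14,100,1,7,0,-14,100,3,14,0,-14,100,5,21,0,-14,100,7,28,0,-14,100,9,35,0,-14,100,10,40,0,-14]
}}

```text
time: 15.88
tool_pos: [596.4, -50.1, 83.1]
tcp_rot: [3.141, -0.0, 0.085]
contact_force: [0.0, 0.5, 0.5]
grip_width: 55.6
```

Emit:
{"op": "play_rows", "data": {
  "moves": [100,0,5,0,0,100,0,12,0,0,100,0,19,0,0,100,0,26,0,0,100,0,33,0,0,100,0,40,0,0,100,0,47,0,0,100,0,54,0,0]
}}

```text
time: 16.55
tool_pos: [600.9, -103.4, 83.0]
tcp_rot: [3.142, -0.0, 0.087]
contact_force: [-0.3, 0.3, -0.4]
grip_width: 55.9
```

```bash
python3 snap.py n2 wrist
```

```text
t 16.55 pos [ 600.9 -103.4   83. ] tray [44.7 -2.2] trayyaw deg 14.1 F [-0.3  0.3 -0.4] w 55.9
```

View pics/n2.png

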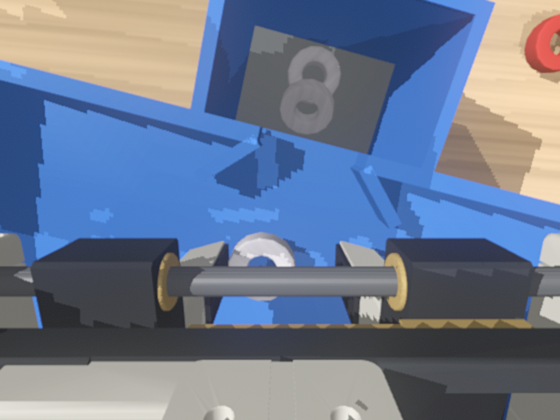

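Ring C rides on the left pad at (263,266), about (42,7). I'll push 10 mm more, then release, lift, close and square up.

Emit:
{"op": "play_rows", "data": {
  "moves": [100,0,6,0,0,100,0,10,0,0,100,0,10,0,0,100,0,2,0,0,100,0,1,0,0,100,0,1,-30,0,170,-10,-2,-40,3,233,-25,-6,-40,9]
}}

```text
time: 17.27
tool_pos: [577.7, -98.6, 125.9]
tcp_rot: [3.14, -0.006, -0.071]
contact_force: [-0.3, -0.8, -0.1]
grip_width: 46.6
```

Emit:
{"op": "play_rows", "data": {
  "moves": [233,-7,-2,0,5,233,-7,-2,0,5,233,-7,-2,0,5,233,-7,-2,0,5]
}}

```text
time: 17.6
tool_pos: [569.1, -96.2, 123.1]
tcp_rot: [3.142, -0.001, -0.154]
contact_force: [0.8, -0.2, -0.0]
grip_width: 20.1
```

```bash
python3 snap.py n3 wrist
```

```text
t 17.6 pos [569.1 -96.2 123.1] tray [12.2 -0.1] trayyaw deg 0.3 F [ 0.8 -0.2 -0. ] w 20.1
```

View pics/n3.png

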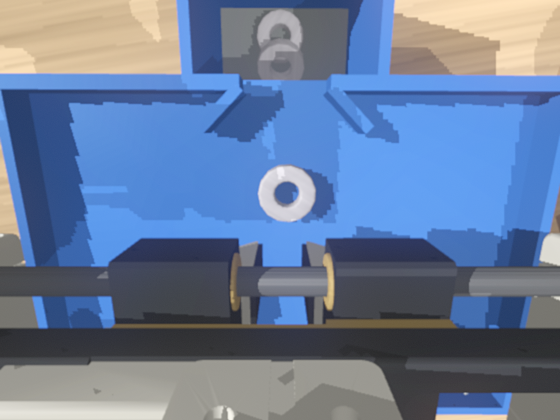

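Ring C is at (287,193) and the gate's middle at column 286, so the tool needs about 2.5 mm to the right. I'll lower and push.

Emit:
{"op": "play_rows", "data": {
  "moves": [233,0,2.5,0,0,233,0,2.5,0,0,233,0,2.5,15,0,233,0,2.5,30,0,233,0,2.5,40,0,233,0,2.5,40,0,233,0,2.5,40,0]
}}

```text
time: 18.23
tool_pos: [568.0, -98.9, 82.6]
tcp_rot: [-3.141, 0.001, -0.157]
contact_force: [1.0, 0.0, 0.2]
grip_width: 8.1
```

Emit:
{"op": "play_rows", "data": {
  "moves": [233,4,0,0,0,233,11,0,0,0,233,18,0,0,0,233,25,0,0,0,233,32,0,0,0,233,39,0,0,0,233,45,0,0,0,233,49,0,0,0]
}}

```text
time: 18.9
tool_pos: [617.4, -106.6, 83.0]
tcp_rot: [3.142, -0.0, -0.157]
contact_force: [-0.8, 0.2, 0.3]
grip_width: 8.0
```

```bash
python3 snap.py n4 wrist
```

```text
t 18.9 pos [ 617.4 -106.6   83. ] tray [61.6 -2.8] trayyaw deg 0.2 F [-0.8  0.2  0.3] w 8.0
```

View pics/n4.png

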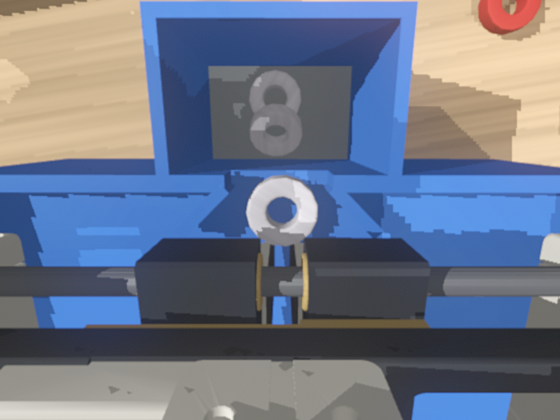

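Ring C is centred in the gate mouth at (282,210). I'll do the final push, then back off and rise.

Emit:
{"op": "play_rows", "data": {
  "moves": [233,5,0,0,0,233,11,0,0,0,233,17,0,0,0,233,22,0,0,0,233,26,0,0,0,233,26,0,0,0]
}}

```text
time: 19.45
tool_pos: [643.1, -110.8, 83.0]
tcp_rot: [3.142, -0.001, -0.157]
contact_force: [-0.8, -0.1, -1.0]
grip_width: 7.8
```

Emit:
{"op": "play_rows", "data": {
  "moves": [233,-10,0,0,0,233,-25,0,-20,0,233,-45,0,-55,0,233,-70,0,-90,0,233,-95,0,-115,0,233,-100,0,-120,0,233,-100,0,-120,0,233,-100,0,-120,0]
}}

```text
time: 20.12
tool_pos: [543.7, -95.0, 202.8]
tcp_rot: [3.142, -0.001, -0.157]
contact_force: [0.2, -0.5, -1.1]
grip_width: 7.7
```

```bash
python3 snap.py n5 wrist scene side
```

```text
t 20.12 pos [543.7 -95.  202.8] tray [-13.1  -3. ] trayyaw deg 0.1 F [ 0.2 -0.5 -1.1] w 7.7
```

View pics/n5.png

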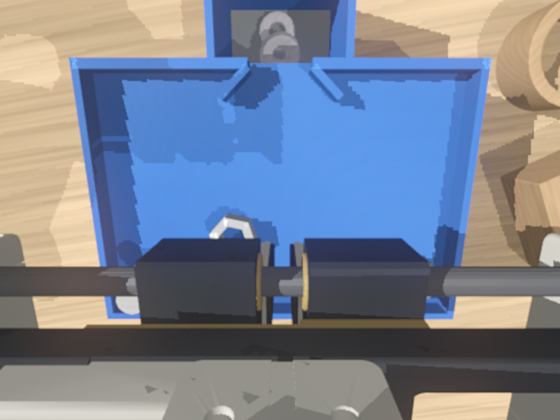

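View pics/n5_scene.png

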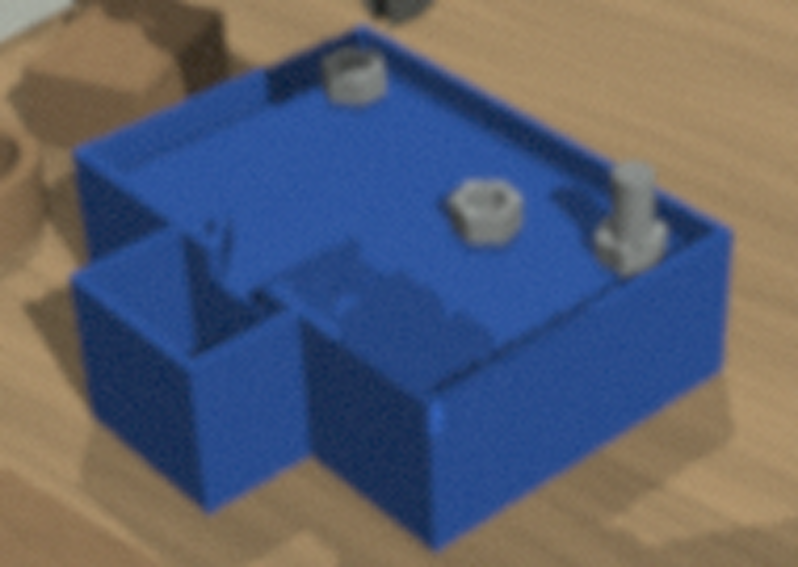

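View pics/n5_side.png

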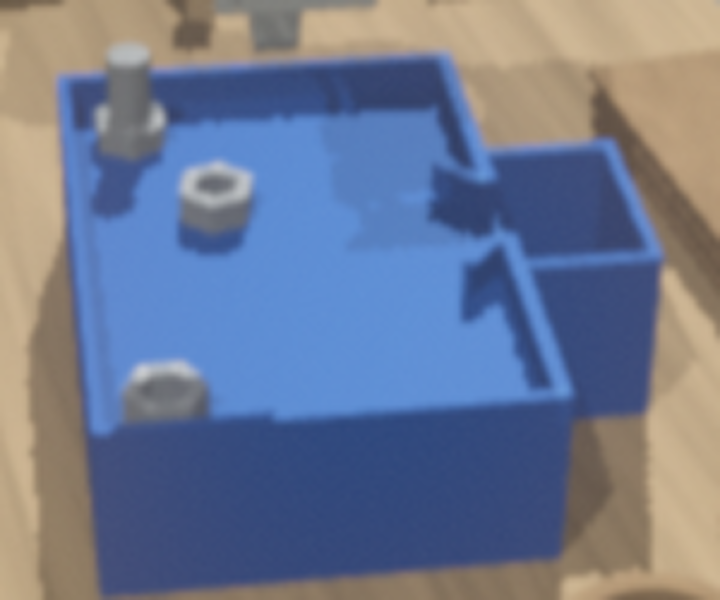

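No rings remain on the tray, and the nuts and bolt are unmoved. I'll enlarge the slot to see that all three rings lie still.

Emit:
{"op": "play_rows", "data": {
  "moves": [233,15,0,0,0,233,30,0,0,0,233,45,0,0,0,233,55,0,0,0,233,55,0,0,0,233,55,0,0,0,233,55,0,0,0]
}}

```text
time: 20.85
tool_pos: [597.2, -103.3, 201.8]
tcp_rot: [-3.141, 0.002, -0.157]
contact_force: [0.3, 0.2, -0.7]
grip_width: 8.0
```

```bash
python3 snap.py n6 wrist; python3 -c "
import cv2
a=cv2.imread('pics/n6.png');cv2.imwrite('pics/n6c.png',cv2.resize(a[20:170,180:380],None,fx=4,fy=4,interpolation=cv2.INTER_CUBIC))"
```

```text
t 20.85 pos [ 597.2 -103.3  201.8] tray [41.1 -2.7] trayyaw deg 0.1 F [ 0.3  0.2 -0.7] w 8.0
```

View pics/n6c.png

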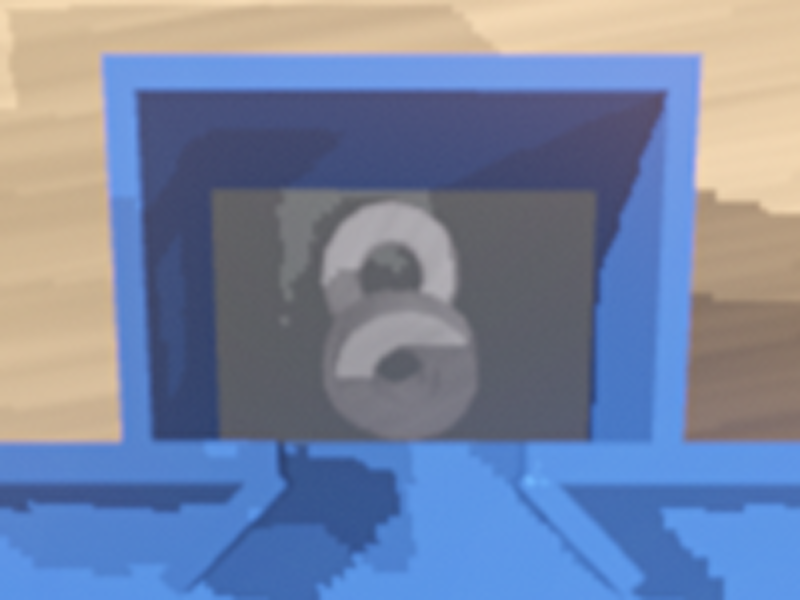

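Two rings are plainly visible. The nearer one looks about 11% larger, so it should be ring C on top of A. I'll confirm from another angle.

Emit:
{"op": "play_rows", "data": {
  "moves": [233,15,15,0,0,233,30,35,0,0,233,45,55,0,0,233,60,75,0,0,233,70,90,0,0,233,70,90,0,0,233,70,90,0,0]
}}

```text
time: 21.48
tool_pos: [652.4, -203.9, 202.5]
tcp_rot: [-3.141, 0.001, -0.159]
contact_force: [-0.7, 0.2, 0.6]
grip_width: 8.2
```

```bash
python3 snap.py n7 wrist; python3 -c "
import cv2
a=cv2.imread('pics/n7.png');cv2.imwrite('pics/n7c.png',cv2.resize(a[80:240,60:270],None,fx=3.7,fy=3.7,interpolation=cv2.INTER_CUBIC))"
```

```text
t 21.48 pos [ 652.4 -203.9  202.5] tray [111.5 -93.3] trayyaw deg 0.1 F [-0.7  0.2  0.6] w 8.2
```

View pics/n7c.png

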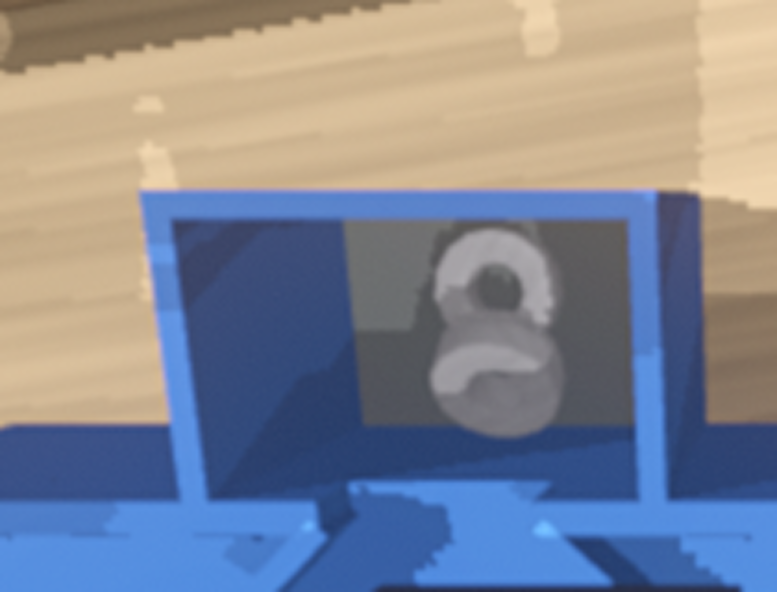

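The far stack shows a second ring's edge beneath it, at (557,290) in the crop, and the picture is unchanged from before. All three are in the slot and at rest. I'll make one check of the whole bench, then hand in.

Run:
```python
from plant import bot
import cv2,numpy as np
ims=[]
for n in("scene","side"):
    a=bot.capture(n)["color"][:,:,::-1];b=cv2.imread(f"pics/{n}0.png");ims.append(cv2.resize(np.vstack([b,a]),(390,585)))
cv2.imwrite("pics/final.png",np.hstack(ims))
```

```text
(no output)
```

View pics/final.png

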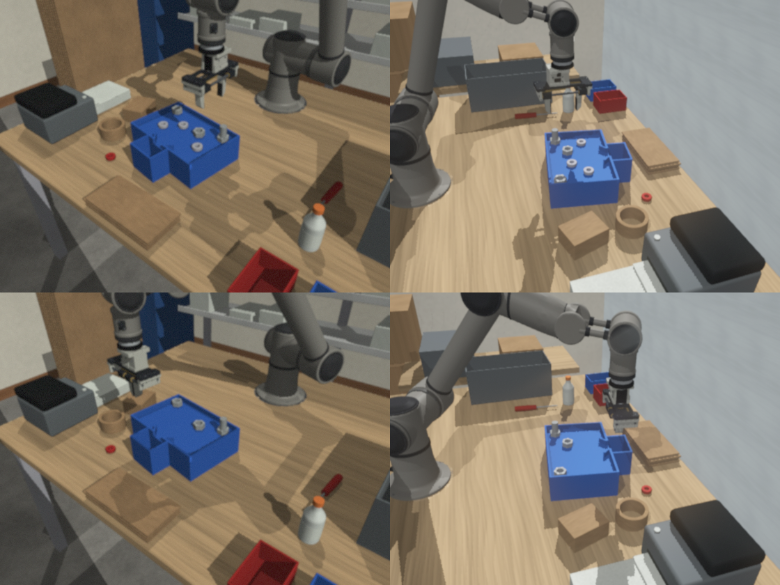

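The before (top) and after (bottom) views match, except that the rings are gone from the tray. The carton, tape, bottle, screwdriver and red ring haven't moved.

```bash
python3 -c "
from plant import bot
print(bot.close_job(),bot.get_obs()['time'])"
```

```text
the job is handed in; nothing more can be done
the job is handed in; nothing more can be done
```

I slid all three rings along the tray floor and through the gate one at a time, then handed the job in at about 21.6 s. I waited to see each of the first two rings in the slot before starting the next. No verdict was reported.

**Last checks:** the tray floor holds no rings. Both nuts, the upright bolt and the bench items I compared look where they were at the start, and the arm was clear of everything. The contact forces I read after each move stayed around 1–2 N.

**What disagreed:**
- **Fingertip height:** the fingertips are about level with the TCP, not 22 mm ahead of it as stated. My first pass at ring B therefore went over it without touching; I backed off, lowered the tool and repeated it.
- **Third ring:** in the final pictures two rings in the slot are plain to see. I judged the third to be stacked with them from apparent size, a ring edge showing beneath another, and the empty tray; I did not see it clearly by itself.

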